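# Shut the cheese case and drop its latch bar

### The job

Close the gate of the small cheese case and latch it: lift the drop bar by its ball knob, swing the gate shut against its rubber seal, and let the bar fall over the keeper's lip fully home into the notch, so that it alone holds the gate. Go gently, without ramming the bar against the keeper, and leave the things standing around alone.

Things in the scene. Friction and masses are not known exactly. Their poses are not given: they have to be found in the camera images.
- case: Clear-walled steel-framed bench case, fixed, 310 wide (y) x 245 deep x 170 mm high, a cheese inside. x points into the case, y left as one faces the gate, z up. Origin: on the table, at the middle of the width, in the mid plane of the shut gate. Gate's upright hinge line: x 0, y +150 mm.
- gate (a joint): Upright framed gate, 235 mm from hinge to free edge, 16 thick, 12 to 160 mm above the table. Angle in rad about the hinge line: 0 = shut (parallel to the case front), grows as the free edge swings out towards -x of the case; hard stop at -0.05. Starts 0.3 to 0.6 open and stays where it is left, save that the seal pushes it off.
- seal (a point): Middle of the front of the rubber seal, an upright strip 8 x 140 mm on the latch post, 222 mm from the hinge line. The gate meets it at about 0.04 rad. It pushes back with about 2 N at first touch and 0.35 N more per mm, and opens the gate again unless the bar holds it.
- bar (a joint): Drop bar outside the gate, 8 mm thick, 16 high, in a plane 22 mm out from the gate's mid plane. Pivots on an axis square to the gate and reaches 180 mm from it, past the free edge. Angle in rad: 0 = level, fully home on the notch floor; positive = free end up, to 0.7. Hangs at -0.06 while the gate is open; falls by its weight (0.26 kg). Clears the lip above 0.10; meets the back wall up to 0.25.
- bar_pivot (a point): Pivot of the drop bar, on the bar's middle line: 100 mm from the gate's hinge line, 22 mm out from the gate's mid plane, 145 mm above the table. Moves with the gate.
- knob (a point): Centre of the black ball knob, 26 mm diameter, on an 8 mm upright stem on the bar: 85 mm from the bar's pivot (185 mm from the hinge line), 60 mm above the bar's middle line; 205 mm above the table with the bar level. Can be pinched from above in any direction; moves on arcs about the bar's pivot and the gate's hinge.
- keeper: Steel bracket on the latch post, carrying the notched plate; 20 mm wide along the bar, 265 mm from the hinge line. Axes as the case. Origin: nominal centre of the notch floor, 137 mm above the table, case frame x -22, y -115 mm. The plate is firm but sits in slotted holes: the real notch is up to 8 mm off along x, not shown by this pose, to be found by feel. Not to bear over 12 N.
- notch (a point): The same nominal point. The notch is 11.5 mm wide along x (bar 8): in front a lip 12 mm thick, 14 high over the notch floor; behind, a back wall 8 thick, 48 high, a firm stop for the bar when the gate is pushed in with the bar raised over the lip. Real place up to 8 mm off along x. Rubbing on lip or wall can hold the bar short of home.
- small_cheese: Loose small waxed cheese, 92 mm diameter, 45 mm high, bystander. Origin under its middle.
- jar: Loose closed glass jar, 64 mm diameter, 90 mm high, bystander. Origin under its middle.
- knife: Loose flat cheese knife with black handle, about 220 mm long, lying to the left of the case, bystander. Origin under its middle.

How it is judged:
By the outcome, as a careful person would: the job done as asked, in the order asked, and still so for the second after the job is handed in, with the robot touching nothing.
It also fails if it takes over 64 s, if anything falls off the work surface, if the arm or the gripper's body presses on something with over 40 N, if the wrist force passes 120 N, or if a joint passes its speed limit or range.

### The arm

A 7-joint arm with a two-finger parallel gripper is mounted at the origin on the work surface. World frame = base frame: x ahead of the robot, y to its left, z up, the work surface at z = 0. Lengths are in m, angles in rad, forces in N, time in s.
With the tool pointing down it reaches from about 0.425 to 0.95 m from the base axis. Payload 4.7 kg.
Tool frame: the origin (TCP) lies midway between the tips of the shut fingers; the grasp point (between the pads) lies 19 mm behind it; z points along the fingers, y is the line along which they close (so a half turn about z gives the same grasp; the last joint's range is limited). The gripper opens to 87 mm and grips with 3 to 60 N. Pads are 19 mm wide; open, the fingers measure 117 mm over their backs; the gripper's body (75 mm by 190 mm) begins 51 mm behind the grasp point.
Start: joints at [1.105, 0.469, -0.049, 1.532, 0.024, 1.141, -0.082], TCP at [0.286, -0.612, 0.223] pointing down, gripper open.
Joint ranges: [-2.59, 2.59], [-0.33, 1.99], [-1.39, 1.29], [0.1, 2.45], [-1.04, 4.18], [0.21, 1.99], [-2.66, 2.66]. Speed limits (rad/s): [2.57, 2.57, 3.14, 3.14, 3.14, 3.14, 3.14].

### API

Orientations are given as a rotation vector (axis times angle).
In Python, from cell import arm, grab_frame, job gives the robot as it stands. The module is installed in compiled form; this text tells all that it offers.
- The arm moves only by the tool drive_tool, never from a script. Its argument "rows" is a list of rows, each a list of 3 entries, a list of its own where there are three numbers: the closure in counts, from 0 (fully open) to 255 (shut), then the shift along the tool's x, y, z in mm, then the turn about the tool's z in degrees. In form: [[claw, [tx, ty, tz], twist], ...]. A call has 1 to 20 rows; each row is the pose to reach, as a shift and turn from the pose commanded when the call began, along the tool's axes at that moment; what a row does not reach only later rows make up. A row lasts 1/8 s, in which the tool goes at most 62.5 mm and 10.7 degrees, less where a joint would pass 70% of its speed; a pose out of reach is approached as far as the arm can. A call with a gripper value outside its range is refused whole. The fingers move at their own pace and stop on an object; "newtons" is the grip in N (left out, the last holds). Time passes only in rows, so rows that repeat a pose let the fingers close. It gives the time, the measured TCP pose, the force, the opening and the grip force at its end, in the units of the state.
- arm.read_state(): the state, without advancing time (a new reading comes with each control period).
- grab_frame(name): name is "scene" or "top" or "wrist"; returns a dict with "color" (400x640x3 uint8, red, green, blue), "range_z" (400x640 float32, m along the optical axis (not along the pixel's ray), 0 where there is no reading), "intrinsics" (3x3 intrinsics, pixels), "rvec" (rotation vector, rad) and "tvec" (3), from world to camera coordinates, as OpenCV has them. Camera axes: x right, y down, z forward; pixel columns grow to the right and rows downward; lengths in m; the calibration is good to about 2 mm. A picture is of the moment at which its call begins.
- job.sign_off(): hands the job in; it is judged then, once.
The state is a dict: "time_s": time; "q": joint angles; "joint_velocities": joint speeds; "joint_torque": joint torques, N m; "tool_pos": TCP position; "tcp_rot": TCP orientation; "wrist_force": force on the tool from outside, world axes, zero at the start; "torque": the same for the moment, N m; "finger_gap": finger opening in m; "gripper_force": force on a finger pad.
Only numpy, scipy, OpenCV 4.12 (cv2) and the standard library are available. Lean on these libraries where they do the work, as an engineer would, in place of code of your own. Each camera call takes 0.05 s, during which the arm holds its last target. There are 200 camera calls.

## Working session

There is one attempt and no reset: what is moved stays moved. The work goes in short steps, Python scripts to look and compute and a tool call to move; the robot and the scene stay as the last step left them, time stands still between calls to the robot, and variables do not carry over. Pictures are saved under pics/ and viewed, at most 10 in all, crops included, and the job is handed in when it is done.

Besides the shell and the picture viewer there is one more tool, called after "Request:" as name(argument=value, ...), one argument or row to a line, values as JSON. drive_tool: Moves the arm, as the interface text tells. Its arguments: {"type":"object","properties":{"rows":{"type":"array"},"newtons":{"type":"number"}},"required":["rows"]}

```bash
mkdir -p pics
cat > h.py <<'E'
import numpy as np, cv2
from cell import arm, grab_frame, job
def cam(n):
    f=grab_frame(n); R=cv2.Rodrigues(np.array(f["rvec"],float))[0]; f["R"]=R; f["t"]=np.array(f["tvec"],float).ravel(); f["C"]=-R.T@f["t"]; return f
def save(f,p): cv2.imwrite(p,f["color"][:,:,::-1])
def pts(f):
    K=f["intrinsics"]; z=f["range_z"]; v,u=np.indices(z.shape)
    P=np.stack([(u-K[0,2])/K[0,0]*z,(v-K[1,2])/K[1,1]*z,z],-1)
    W=(P-f["t"])@f["R"]; W[z<=0]=np.nan; return W
def ray(f,u,v,h):
    d=f["R"].T@np.linalg.inv(f["intrinsics"])@np.array([u,v,1.]); return f["C"]+d*(h-f["C"][2])/d[2]
E
python3 - <<'E'
from h import *
for n in("scene","top"):
    f=cam(n); save(f,f"pics/{n}0.png"); print(n,f["C"],f["R"][2])
s=arm.read_state(); print({k:np.round(s[k],3) for k in s})
E
```

```text
scene [0.9373081  0.65756059 0.71039972] [-0.41288785 -0.66599087 -0.62127271]
top [0.41444507 0.03526386 1.11849739] [ 0.14623209 -0.01909617 -0.98906598]
{'time_s': np.float64(0.1), 'q': array([ 1.105,  0.469, -0.049,  1.534,  0.024,  1.141, -0.082]), 'joint_velocities': array([ 0.001, -0.001,  0.   , -0.004,  0.002, -0.   , -0.   ]), 'joint_torque': array([ 0.0000e+00, -5.0917e+01, -8.2000e-02, -2.3683e+01, -6.2000e-02,
        3.4000e-02,  0.0000e+00]), 'tool_pos': array([ 0.285, -0.611,  0.222]), 'tcp_rot': array([-3.065e+00, -6.800e-01,  1.000e-03]), 'wrist_force': array([-0.716,  0.07 , -0.622]), 'torque': array([ 0.004, -0.002,  0.046]), 'gripper_force': np.float64(0.0), 'finger_gap': np.float64(0.087)}
```

View pics/scene0.png

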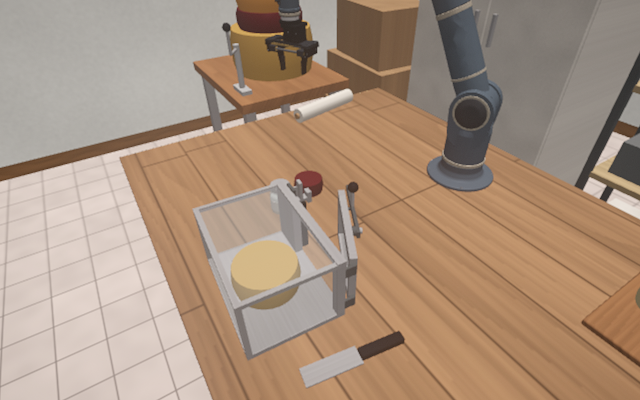

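View pics/top0.png

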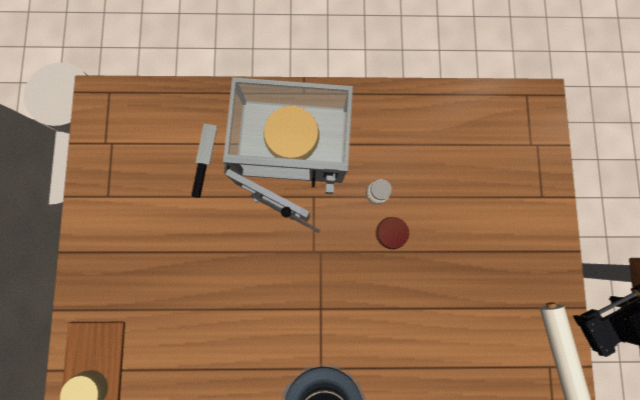

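The scene view shows the case at (270,270), the gate open at (348,240) with the knob at (352,187), and the jar and cheese by the keeper at about (300,185). In the top view the case spans (225–352, 78–180), the gate runs from (228,172) to (308,217), the knob is at (286,212), the keeper at (330,183), the jar at (378,191) and the small cheese at (393,233).

Run:
```python
from h import *
f=cam("top"); W=pts(f); g=cam("scene"); V=pts(g)
z=W[...,2]
roi=np.zeros(z.shape,bool); roi[60:240,215:360]=1
m=roi&(abs(z-.17)<.006)
P=W[m]; v,u=np.nonzero(m); print(len(P),u.min(),u.max(),v.min(),v.max())
r=cv2.minAreaRect(P[:,:2].astype(np.float32)); print("rect170",r,cv2.boxPoints(r))
# knob by dark colour, both views
for n,F,A,(r0,r1,c0,c1) in(("top",f,W,(195,230,270,305)),("scene",g,V,(175,200,335,370))):
    c=F["color"].max(2); mm=np.zeros(c.shape,np.uint8); mm[r0:r1,c0:c1]=(c[r0:r1,c0:c1]<50)
    nn,l,st,ce=cv2.connectedComponentsWithStats(mm); i=1+st[1:,4].argmax(); print(n,"knob px",ce[i],st[i]); 
    print(np.nanmedian(A[l==i],0),np.nanmax(A[l==i][:,2]), ray(F,*ce[i],.200))
# heights in gate / keeper area of top
m=roi&(z>.13)&(z<.165); 
for nm,(r0,r1,c0,c1) in dict(gate=(165,235,222,325),keeper=(172,195,320,345)).items():
    zz=z[r0:r1,c0:c1]; print(nm); Q=W[r0:r1,c0:c1][(zz>.1)&(zz<.2)]; print(len(Q)); print(np.histogram(Q[:,2],bins=np.arange(.1,.21,.01)))
    if nm=="keeper": print(np.round(W[172:196:2,322:340:3]*1000,0)[:,:,:].astype(int).tolist())
    else:
        Q=W[r0:r1,c0:c1][(zz>.154)&(zz<.168)]; Q=Q[Q[:,0]<Q[:,0].max()-.0]; print(Q[::15].round(3).tolist())
```

```text
10413 223 351 77 201
rect170 ((0.698165774345398, 0.09579777717590332), (0.31309038400650024, 0.3128442168235779), 86.16313171386719) [[ 0.53161883 -0.0499294 ]
 [ 0.8437619  -0.07086367]
 [ 0.8647127   0.24152496]
 [ 0.5525696   0.26245922]]
top knob px [285.84146341 211.73170732] [280 207  12  10  82]
[0.50984728 0.09305299 0.20849794] 0.2138982984206473 [0.51107487 0.09406837 0.2       ]Traceback (most recent call last):
  File "<stdin>", line 11, in <module>
ValueError: attempt to get argmax of an empty sequence
```

Run:
```python
from h import *
f=cam("top"); cv2.imwrite("pics/c1.png",cv2.resize(f["color"][150:240,215:415,::-1],None,fx=4,fy=4,interpolation=cv2.INTER_CUBIC))
```

```text
(no output)
```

View pics/c1.png

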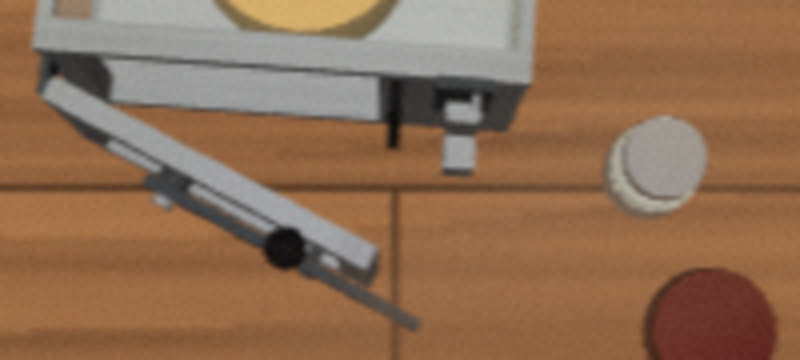

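The crop shows the gate's top from hinge (52,87) to free edge (373,257), and the knob at (286,247). The bar tip is at (415,325), the keeper wall top at (463,105) and the lip top at (458,155).

```bash
cat >> h.py <<'E'
def crop(x,y): return 215+(x+.5)/4-.5,150+(y+.5)/4-.5
E
python3 - <<'E'
from h import *
f=cam("top"); W=pts(f)
q={k:ray(f,*p,h)[:2] for k,p,h in(("FL",crop(35,48),.17),("FR",crop(530,82),.17),("BL",(232.5,79.5),.17),("BR",(352,87),.17),("GH",crop(52,87),.16),("GF",crop(373,257),.16),("knob",(285.84,211.73),.208),("lip",crop(458,155),.151),("wall",crop(463,105),.185))}
for k in q: print(k,q[k].round(4))
a=lambda d:np.arctan2(d[1],d[0])
print("front w",np.linalg.norm(q["FL"]-q["FR"]),"yaw",a(q["FL"]-q["FR"])-np.pi/2,"back",a(q["BL"]-q["BR"])-np.pi/2,"left",a(q["BL"]-q["FL"]),"right",a(q["BR"]-q["FR"]), np.linalg.norm(q["BL"]-q["FL"]))
print("gate len",np.linalg.norm(q["GH"]-q["GF"]),"ang",a(q["GH"]-q["GF"])-np.pi/2)
print("depth at lip",W[188:192,327:332,:].reshape(-1,3)[::4].round(3),"wall",W[175:179,329:333].reshape(-1,3)[::4].round(3))
E
```

```text
FL [0.6399 0.2531]
FR [ 0.619  -0.0562]
BL [0.857  0.2371]
BR [ 0.8387 -0.0716]
GH [0.6172 0.2439]
GF [0.51   0.0419]
knob [0.5102 0.0936]
lip [ 0.5758 -0.0117]
wall [ 0.6013 -0.0133]
front w 0.31004281571258063 yaw -0.06733780052421046 back -0.05902069400165999 left -0.0737672314125879 right -0.06995100792901532 0.21768052011854286
gate len 0.22871963807187068 ang -0.4879237550360902
depth at lip [[ 0.577 -0.006  0.148]
 [ 0.577 -0.017  0.149]
 [ 0.574 -0.014  0.149]
 [ 0.572 -0.011  0.151]
 [ 0.569 -0.009  0.152]] wall [[ 0.614 -0.012  0.135]
 [ 0.61  -0.012  0.137]
 [ 0.599 -0.01   0.184]
 [ 0.596 -0.01   0.186]]
```

```bash
cat >> h.py <<'E'
from scipy.spatial.transform import Rotation as Ro
YAW=-.068; XC=np.array([np.cos(YAW),np.sin(YAW)]); YC=np.array([-XC[1],XC[0]]); H=np.array([.6200,.2492])
def knob(th,b,H=H):
    d=-YC*np.cos(th)-XC*np.sin(th); n=-XC*np.cos(th)+YC*np.sin(th)
    k=H+d*(.100+.085*np.cos(b)-.060*np.sin(b))+n*.022
    return np.array([*k,.145+.085*np.sin(b)+.06*np.cos(b)])
def st():
    s=arm.read_state(); R=Ro.from_rotvec(s["tcp_rot"]).as_matrix(); print("t",round(float(s["time_s"]),2),"tcp",np.round(s["tool_pos"],4),"ydir",np.degrees(np.arctan2(R[1,1],R[0,1])).round(1),"F",np.round(s["wrist_force"],2),"gap",round(float(s["finger_gap"]),4),"gf",round(float(s["gripper_force"]),1),"q7",round(float(s["q"][6]),2)); return s,R
def to(p):
    s,R=st(); print("shift mm",(R.T@(np.array(p)-s["tool_pos"])*1000).round(1))
E
python3 - <<'E'
from h import *
print(knob(.42,-.06)); to([.510,.0935,.29])
E
```

```text
[0.51221369 0.09306677 0.19979509]
t 0.3 tcp [ 0.2855 -0.6115  0.2222] ydir -65.0 F [ 0.01 -0.04 -0.19] gap 0.0869 gf 0.0 q7 -0.08
shift mm [ 501.7 -543.8  -67.5]
```

Request:
drive_tool(
  rows=[
    [0,[10,-11,-20],0],
    [0,[35,-38,-50],-2],
    [0,[70,-76,-68],-5],
    [0,[105,-114,-68],-8],
    [0,[140,-152,-68],-11],
    [0,[175,-190,-68],-14],
    [0,[210,-228,-68],-17],
    [0,[245,-266,-68],-20],
    [0,[280,-304,-68],-23],
    [0,[315,-342,-68],-26],
    [0,[350,-380,-68],-29],
    [0,[385,-418,-68],-32],
    [0,[420,-456,-68],-35],
    [0,[455,-494,-68],-37],
    [0,[480,-521,-68],-37],
    [0,[495,-537,-68],-37],
    [0,[502,-544,-68],-37],
    [0,[502,-544,-68],-37],
    [0,[502,-544,-68],-37],
  ],
)

```text
time_s: 2.68
tool_pos: [0.5102, 0.0925, 0.2908]
tcp_rot: [2.693, 1.616, -0.0]
wrist_force: [-0.5, 0.2, -0.0]
finger_gap: 0.0872
gripper_force: 0.0
```

Run:
```python
from h import *
s,R=st(); f=cam("wrist"); save(f,"pics/w1.png"); W=pts(f)
m=((f["color"].max(2)<60)&(W[...,2]>.18)&(W[...,2]<.225)).astype(np.uint8)
n,l,sta,ce=cv2.connectedComponentsWithStats(m)
for i in range(1,n):
    if sta[i,4]>60: print(sta[i],ce[i],np.nanmedian(W[l==i],0),ray(f,*ce[i],.200))
print(f["C"])
```

```text
t 2.67 tcp [0.5102 0.0925 0.2908] ydir -28.1 F [-0.5   0.2  -0.05] gap 0.0872 gf 0.0 q7 -0.88
[310 186  33  34 866] [325.83718245 202.65819861] [0.51328081 0.09506789 0.20811227] [0.5122748  0.09305393 0.2       ]
[0.54067183 0.15028329 0.45170465]
```

View pics/w1.png

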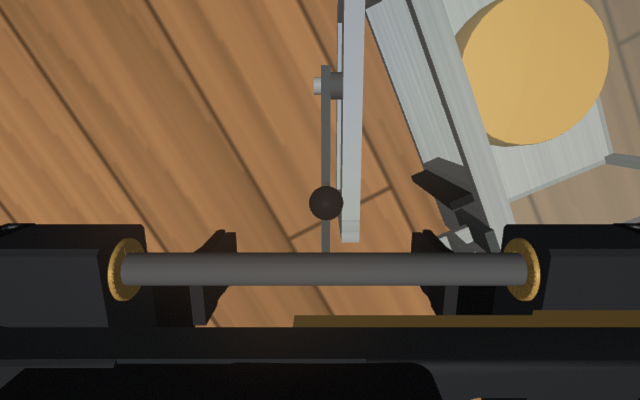

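The wrist view shows the knob at (326,203), midway between the fingers. The gate and bar run straight up the picture, so the closing axis is square to the gate. Next I descend and pinch.

Request:
drive_tool(
  rows=[
    [0,[1.5,1.6,15],0],
    [0,[1.5,1.6,40],0],
    [0,[1.5,1.6,65],0],
    [0,[1.5,1.6,85],0],
    [0,[1.5,1.6,100],0],
    [0,[1.5,1.6,107],0],
    [0,[1.5,1.6,107],0],
    [90,[1.5,1.6,107],0],
    [120,[1.5,1.6,107],0],
    [160,[1.5,1.6,107],0],
    [200,[1.5,1.6,107],0],
    [200,[1.5,1.6,107],0],
    [200,[1.5,1.6,107],0],
    [200,[1.5,1.6,107],0],
    [200,[1.5,1.6,107],0],
  ],
  newtons=15,
)

```text
time_s: 4.6
tool_pos: [0.5125, 0.0943, 0.1835]
tcp_rot: [2.692, 1.619, 0.0]
wrist_force: [0.9, -0.5, 0.2]
finger_gap: 0.0249
gripper_force: 15.0
```

Run:
```python
from h import *
st(); a=knob(.42,-.06)
for b in(.0,.05,.1,.15,.18): print(b,((knob(.42,b)-a)*1000).round(1))
```

```text
t 4.6 tcp [0.5125 0.0943 0.1835] ydir -28.0 F [ 0.85 -0.51  0.21] gap 0.0249 gf 15.0 q7 -0.96
0.0 [1.6 3.  5.2]
0.05 [3.1 5.8 9.4]
0.1 [ 4.6  8.7 13.4]
0.15 [ 6.3 11.8 17.2]
0.18 [ 7.3 13.7 19.5]
```

Request:
drive_tool(
  rows=[
    [200,[1.7,0,-2.6],0],
    [200,[3.4,0,-5.2],0],
    [200,[5,0,-7.3],0],
    [200,[6.6,0,-9.4],0],
    [200,[8.2,0,-11.4],0],
    [200,[9.8,0,-13.4],0],
    [200,[11.6,0,-15.3],0],
    [200,[13.4,0,-17.2],0],
    [200,[15.5,0,-19.5],0],
    [200,[15.5,0,-19.5],0],
    [200,[15.5,0,-19.5],0],
  ],
)

```text
time_s: 5.98
tool_pos: [0.5197, 0.1079, 0.2031]
tcp_rot: [2.692, 1.619, 0.0]
wrist_force: [-0.0, -0.8, -2.5]
finger_gap: 0.0251
gripper_force: 15.0
```

Run:
```python
from h import *
s,R=st(); f=cam("scene"); cv2.imwrite("pics/s2.png",cv2.resize(f["color"][150:310,240:400,::-1],None,fx=3.5,fy=3.5,interpolation=cv2.INTER_CUBIC))
p0=s["tool_pos"]; k0=knob(.42,.18)
for th in np.arange(.42,-.021,-.04):
    dk=np.array([*(knob(th,.18)-k0)]); print(round(th,2),(R.T@dk*1000).round(1),np.degrees(.42-th).round(1))
```

```text
t 5.97 tcp [0.5197 0.1079 0.2031] ydir -28.0 F [-0.01 -0.85 -2.51] gap 0.0251 gf 15.0 q7 -0.97
0.42 [0. 0. 0.] 0.0
0.38 [-0.7  6.9  0. ] 2.3
0.34 [-1.2 13.9  0. ] 4.6
0.3 [-1.4 20.9  0. ] 6.9
0.26 [-1.3 27.8  0. ] 9.2
0.22 [-0.9 34.8  0. ] 11.5
0.18 [-0.3 41.7  0. ] 13.8
0.14 [ 0.7 48.6  0. ] 16.0
0.1 [ 1.9 55.5  0. ] 18.3
0.06 [ 3.3 62.3  0. ] 20.6
0.02 [ 5.1 69.1  0. ] 22.9
-0.02 [ 7.1 75.7  0. ] 25.2
```

View pics/s2.png

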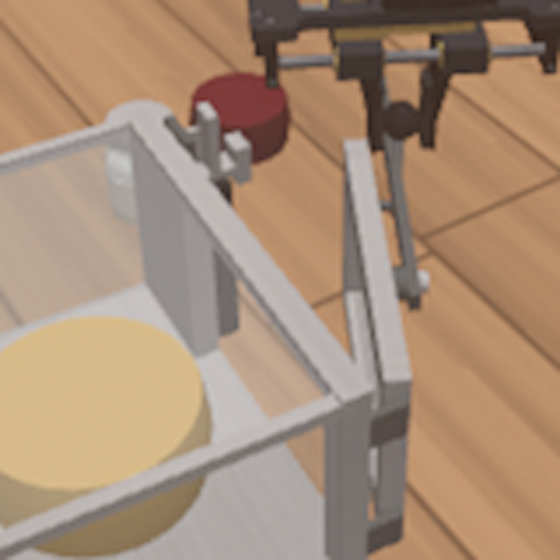

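The crop shows the knob pinched at (400,120) with the bar lifted, and the keeper with its notch at (215,145). I now swing the gate to about 0.06 rad, just short of the seal.

Request:
drive_tool(
  rows=[
    [200,[-0.4,3.5,0],-1.2],
    [200,[-0.7,6.9,0],-2.3],
    [200,[-1.2,13.9,0],-4.6],
    [200,[-1.4,20.9,0],-6.9],
    [200,[-1.3,27.8,0],-9.2],
    [200,[-0.9,34.8,0],-11.5],
    [200,[-0.3,41.7,0],-13.8],
    [200,[0.7,48.6,0],-16],
    [200,[1.3,52,0],-17.2],
    [200,[1.9,55.5,0],-18.3],
    [200,[2.6,59,0],-19.5],
    [200,[3.3,62.3,0],-20.6],
    [200,[3.3,62.3,0],-20.6],
    [200,[3.3,62.3,0],-20.6],
  ],
)

```text
time_s: 7.78
tool_pos: [0.5764, 0.0815, 0.2032]
tcp_rot: [2.359, 2.074, 0.0]
wrist_force: [-0.6, -1.8, -1.9]
finger_gap: 0.0252
gripper_force: 15.0
```

Run:
```python
from h import *
s,R=st(); print("expect",knob(.06,.18)); F=np.array(s["wrist_force"]); print("F tool",(R.T@F).round(2))
k0=knob(.06,.18)
for th in np.arange(.06,-.051,-.01): print(round(th,2),(R.T@(knob(th,.18)-k0)*1000).round(2),np.degrees(.06-th).round(1))
```

```text
t 7.78 tcp [0.5764 0.0815 0.2032] ydir -7.4 F [-0.59 -1.85 -1.93] gap 0.0252 gf 15.0 q7 -0.6
expect [0.57611108 0.08053772 0.21924814]
F tool [-1.91 -0.35  1.93]
0.06 [0. 0. 0.] 0.0
0.05 [-0.21  1.73  0.  ] 0.6
0.04 [-0.4   3.46  0.  ] 1.1
0.03 [-0.58  5.2   0.  ] 1.7
0.02 [-0.74  6.93  0.  ] 2.3
0.01 [-0.88  8.67  0.  ] 2.9
-0.0 [-1.   10.41  0.  ] 3.4
-0.01 [-1.110e+00  1.215e+01  1.000e-02] 4.0
-0.02 [-1.190e+00  1.389e+01  1.000e-02] 4.6
-0.03 [-1.270e+00  1.563e+01  1.000e-02] 5.2
-0.04 [-1.320e+00  1.737e+01  1.000e-02] 5.7
-0.05 [-1.360e+00  1.911e+01  1.000e-02] 6.3
```

Request:
drive_tool(
  rows=[
    [200,[-0.2,1.7,0],-0.6],
    [200,[-0.4,3,0],-1],
    [200,[-0.5,4.2,0],-1.4],
    [200,[-0.6,5.2,0],-1.7],
    [200,[-0.6,5.2,0],-1.7],
    [200,[-0.6,5.2,0],-1.7],
  ],
)

```text
time_s: 8.52
tool_pos: [0.5809, 0.0802, 0.2029]
tcp_rot: [-2.328, -2.109, 0.002]
wrist_force: [-4.6, -2.8, -1.2]
finger_gap: 0.0245
gripper_force: 15.0
```

Request:
drive_tool(
  rows=[
    [200,[-0.1,0.9,0],-0.3],
    [200,[-0.1,1.7,0],-0.6],
    [200,[-0.1,1.7,0],-0.6],
    [200,[-0.1,1.7,0],-0.6],
  ],
)

```text
time_s: 9.02
tool_pos: [0.5826, 0.0798, 0.203]
tcp_rot: [-2.317, -2.121, 0.002]
wrist_force: [-5.3, -2.6, -1.3]
finger_gap: 0.0244
gripper_force: 15.0
```

Request:
drive_tool(
  rows=[
    [200,[-0.1,0.9,0],-0.3],
    [200,[-0.1,1.7,0],-0.6],
    [200,[-0.1,1.7,0],-0.6],
    [200,[-0.1,1.7,0],-0.6],
  ],
)

```text
time_s: 9.52
tool_pos: [0.5839, 0.0795, 0.2029]
tcp_rot: [-2.306, -2.133, 0.003]
wrist_force: [-6.1, -2.5, -1.8]
finger_gap: 0.0248
gripper_force: 15.0
```

Request:
drive_tool(
  rows=[
    [200,[-0.1,0.9,0],-0.3],
    [200,[-0.1,1.7,0],-0.6],
    [200,[-0.1,1.7,0],-0.6],
    [200,[-0.1,1.7,0],-0.6],
  ],
)

```text
time_s: 10.02
tool_pos: [0.5853, 0.0791, 0.2028]
tcp_rot: [-2.295, -2.144, 0.004]
wrist_force: [-6.0, -3.5, -0.3]
finger_gap: 0.0248
gripper_force: 15.0
```

Request:
drive_tool(
  rows=[
    [200,[0,0.5,0],-0.2],
    [200,[0,1,0],-0.3],
    [200,[0,1,0],-0.3],
    [200,[0,1,0],-0.3],
  ],
)

```text
time_s: 10.52
tool_pos: [0.586, 0.0789, 0.2027]
tcp_rot: [-2.289, -2.15, 0.005]
wrist_force: [-7.1, -2.9, 0.5]
finger_gap: 0.0246
gripper_force: 15.0
```

Request:
drive_tool(
  rows=[
    [200,[0,0.5,0],-0.2],
    [200,[0,1,0],-0.3],
    [200,[0,1,0],-0.3],
    [200,[0,1,0],-0.3],
  ],
)

```text
time_s: 11.02
tool_pos: [0.5868, 0.0787, 0.2026]
tcp_rot: [-2.284, -2.156, 0.006]
wrist_force: [-7.1, -2.9, 0.0]
finger_gap: 0.0246
gripper_force: 15.0
```

Run:
```python
from h import *
for i in range(3): s,R=st(); f=cam("scene")
print(np.round(s["torque"],3)); cv2.imwrite("pics/s3.png",cv2.resize(f["color"][160:260,250:380,::-1],None,fx=6,fy=6,interpolation=cv2.INTER_CUBIC))
```

```text
t 11.03 tcp [0.5868 0.0787 0.2026] ydir -3.3 F [-7.12 -2.85  0.01] gap 0.0246 gf 15.0 q7 -0.53
t 11.07 tcp [0.5868 0.0787 0.2027] ydir -3.3 F [-7.68 -4.3   0.25] gap 0.0247 gf 15.0 q7 -0.53
t 11.12 tcp [0.5868 0.0787 0.2027] ydir -3.3 F [-7.61 -3.43  0.64] gap 0.0251 gf 15.0 q7 -0.53
[-0.787  1.427 -0.028]
```

View pics/s3.png

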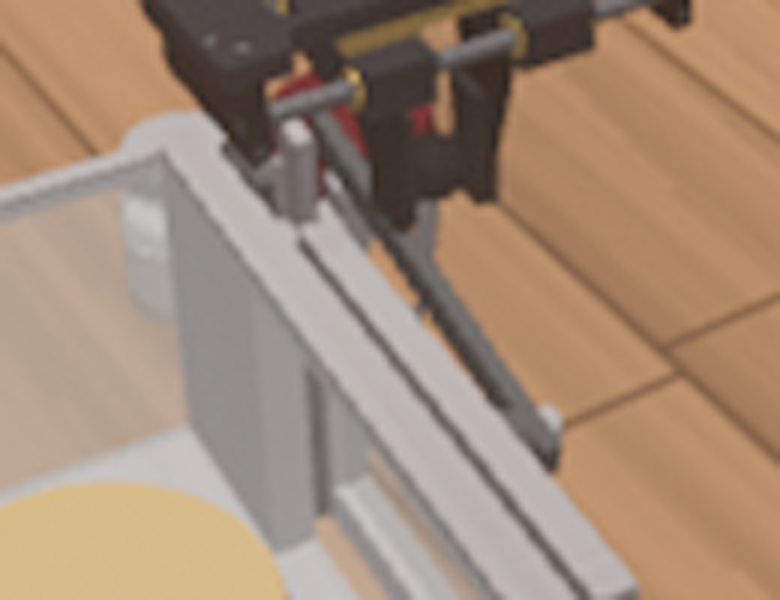

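The crop shows the bar raised, passing in front of the keeper's back wall (297,170) with a gap still showing. I continue inward in small steps.

Request:
drive_tool(
  rows=[
    [200,[0,0.5,0],-0.2],
    [200,[0,1,0],-0.3],
    [200,[0,1,0],-0.3],
    [200,[0,1,0],-0.3],
  ],
)

```text
time_s: 11.68
tool_pos: [0.5876, 0.0786, 0.2026]
tcp_rot: [-2.278, -2.161, 0.007]
wrist_force: [-6.7, -3.9, 0.4]
finger_gap: 0.0252
gripper_force: 15.0
```

Request:
drive_tool(
  rows=[
    [200,[0,0.5,0],-0.2],
    [200,[0,1,0],-0.3],
    [200,[0,1,0],-0.3],
    [200,[0,1,0],-0.3],
  ],
)

```text
time_s: 12.18
tool_pos: [0.5883, 0.0784, 0.2025]
tcp_rot: [-2.272, -2.167, 0.008]
wrist_force: [-8.2, -3.4, 1.2]
finger_gap: 0.0249
gripper_force: 15.0
```

Request:
drive_tool(
  rows=[
    [200,[0,0.5,0],-0.2],
    [200,[0,1,0],-0.3],
    [200,[0,1,0],-0.3],
    [200,[0,1,0],-0.3],
  ],
)

```text
time_s: 12.68
tool_pos: [0.5891, 0.0782, 0.2025]
tcp_rot: [-2.266, -2.173, 0.009]
wrist_force: [-9.1, -3.8, 0.7]
finger_gap: 0.0248
gripper_force: 15.0
```

Request:
drive_tool(
  rows=[
    [200,[0,0.5,0],-0.2],
    [200,[0,1,0],-0.3],
    [200,[0,1,0],-0.3],
  ],
)

```text
time_s: 13.05
tool_pos: [0.5899, 0.078, 0.2024]
tcp_rot: [-2.26, -2.179, 0.01]
wrist_force: [-10.1, -4.2, 1.5]
finger_gap: 0.0247
gripper_force: 15.0
```

```bash
cat >> h.py <<'E'
def avg(n=6):
    A=[]
    for i in range(n): s=arm.read_state(); A.append([*s["tool_pos"],*s["wrist_force"],*s["torque"]]); grab_frame("top")
    A=np.array(A); print("avg pos",A[:,:3].mean(0).round(5),"F",A[:,3:6].mean(0).round(2),"sd",A[:,3:6].std(0).round(2),"T",A[:,6:].mean(0).round(3)); return A
E
python3 -c "
from h import *
avg()"
```

```text
avg pos [0.58985 0.078   0.20242] F [-9.85 -4.25  1.47] sd [0.55 0.27 0.14] T [-1.001  1.93  -0.07 ]
```

Request:
drive_tool(
  rows=[
    [200,[0,0.5,0],-0.2],
    [200,[0,1,0],-0.3],
    [200,[0,1,0],-0.3],
  ],
)

```text
time_s: 13.72
tool_pos: [0.5906, 0.0778, 0.2024]
tcp_rot: [-2.255, -2.184, 0.011]
wrist_force: [-9.8, -4.0, 1.5]
finger_gap: 0.0248
gripper_force: 15.0
```

```bash
python3 -c "
from h import *
avg()"
```

```text
avg pos [0.59065 0.07782 0.20237] F [-10.22  -4.72   1.43] sd [0.58 0.9  0.4 ] T [-1.065  2.057 -0.075]
```

Request:
drive_tool(
  rows=[
    [200,[0,0.5,0],-0.2],
    [200,[0,0.8,0],-0.3],
    [200,[0,0.8,0],-0.3],
  ],
)

```text
time_s: 14.4
tool_pos: [0.5912, 0.0777, 0.2023]
tcp_rot: [-2.249, -2.19, 0.012]
wrist_force: [-10.8, -5.0, 1.6]
finger_gap: 0.0249
gripper_force: 15.0
```

```bash
python3 -c "
from h import *
avg()"
```

```text
avg pos [0.59125 0.07772 0.20233] F [-10.64  -4.86   1.62] sd [0.62 0.53 0.42] T [-1.088  2.155 -0.044]
```

Request:
drive_tool(
  rows=[
    [200,[-0.5,0.3,0],-0.1],
    [200,[-1,0.8,0],-0.3],
    [200,[-1,0.8,0],-0.3],
  ],
)

```text
time_s: 15.08
tool_pos: [0.5913, 0.0776, 0.2022]
tcp_rot: [-2.241, -2.196, 0.012]
wrist_force: [-12.6, -3.9, 1.4]
finger_gap: 0.0246
gripper_force: 15.0
```

```bash
python3 -c "
from h import *
avg()"
```

```text
avg pos [0.59127 0.07764 0.20219] F [-11.84  -3.22   1.71] sd [0.59 0.8  0.52] T [-0.789  2.451 -0.085]
```

Request:
drive_tool(
  rows=[
    [200,[0,0.4,0],-0.1],
    [200,[0,0.8,0],-0.2],
    [200,[0,0.8,0],-0.2],
  ],
)

```text
time_s: 15.75
tool_pos: [0.5913, 0.0777, 0.2021]
tcp_rot: [-2.236, -2.199, 0.015]
wrist_force: [-14.6, -3.5, 2.8]
finger_gap: 0.0248
gripper_force: 15.0
```

```bash
python3 -c "
from h import *
avg()"
```

```text
avg pos [0.59129 0.07768 0.20214] F [-13.94  -3.67   2.7 ] sd [0.39 0.34 0.35] T [-0.843  2.873 -0.072]
```

Contact with the back wall shows clearly: x is stuck at 0.5913 while the force rises. I back off about 1.2 mm at the knob to centre the bar in the notch.

Request:
drive_tool(
  rows=[
    [200,[0,-0.7,0],0],
    [200,[0,-1.4,0],0],
    [200,[0,-2.2,0],0],
    [200,[0,-2.2,0],0],
    [200,[0,-2.2,0],0],
  ],
)

```text
time_s: 16.68
tool_pos: [0.5907, 0.0778, 0.2022]
tcp_rot: [-2.238, -2.2, 0.009]
wrist_force: [-10.2, -2.4, -0.7]
finger_gap: 0.0246
gripper_force: 15.0
```

```bash
python3 -c "
from h import *
avg(4);st()"
```

```text
avg pos [0.59075 0.07774 0.20217] F [-9.89 -2.52  0.02] sd [0.35 0.54 0.51] T [-0.697  1.923 -0.095]
t 16.88 tcp [0.5907 0.0778 0.2022] ydir -1.0 F [-9.16 -3.83 -0.42] gap 0.025 gf 15.0 q7 -0.49
```

Request:
drive_tool(
  rows=[
    [200,[0,-0.4,0],0],
    [200,[0,-0.7,0],0],
    [200,[-1.2,-0.7,1.2],0],
    [200,[-2.2,-0.7,2.4],0],
    [200,[-3.5,-0.7,3.8],0],
    [200,[-4.8,-0.7,5.2],0],
    [200,[-4.8,-0.7,5.2],0],
    [200,[-4.8,-0.7,5.2],0],
  ],
)

```text
time_s: 17.88
tool_pos: [0.5903, 0.073, 0.1971]
tcp_rot: [-2.239, -2.2, 0.008]
wrist_force: [-8.6, -2.6, 0.3]
finger_gap: 0.0252
gripper_force: 15.0
```

```bash
python3 -c "
from h import *
avg(4);st()"
```

```text
avg pos [0.59028 0.07307 0.19708] F [-8.97 -2.96  0.19] sd [0.35 0.24 0.2 ] T [-0.612  1.775 -0.109]
t 18.07 tcp [0.5903 0.0731 0.1971] ydir -1.0 F [-8.5  -2.73  0.48] gap 0.0245 gf 15.0 q7 -0.48
```

Request:
drive_tool(
  rows=[
    [200,[0,-0.4,0],0],
    [200,[-1,-0.4,1.2],0],
    [200,[-2,-0.5,2.4],0],
    [200,[-3,-0.5,3.5],0],
    [200,[-3.8,-0.5,4.4],0],
    [200,[-3.8,-0.5,4.4],0],
  ],
)

```text
time_s: 18.82
tool_pos: [0.5899, 0.0696, 0.1927]
tcp_rot: [-2.238, -2.2, 0.007]
wrist_force: [-9.2, -2.6, -0.9]
finger_gap: 0.0249
gripper_force: 15.0
```

```bash
python3 -c "
from h import *
avg(4);st()"
```

```text
avg pos [0.58989 0.06963 0.19269] F [-8.78 -2.28 -0.83] sd [0.63 0.55 0.12] T [-0.452  1.713 -0.027]
t 19.02 tcp [0.5899 0.0696 0.1927] ydir -1.0 F [-8.72 -1.97 -0.06] gap 0.0248 gf 15.0 q7 -0.48
```

Request:
drive_tool(
  rows=[
    [200,[-0.9,-0.1,1.2],0],
    [200,[-1.8,-0.1,2.4],0],
    [200,[-2.6,-0.1,3.4],0],
    [200,[-3,-0.1,4],0],
    [200,[-3,-0.1,4],0],
  ],
)

```text
time_s: 19.65
tool_pos: [0.5898, 0.0669, 0.1889]
tcp_rot: [-2.238, -2.201, 0.006]
wrist_force: [-9.0, -2.3, 1.0]
finger_gap: 0.0249
gripper_force: 15.0
```

```bash
python3 -c "
from h import *
avg(4);st()"
```

```text
avg pos [0.58977 0.0669  0.18891] F [-8.39 -1.8   0.62] sd [0.41 0.4  0.45] T [-3.650e-01  1.769e+00 -1.000e-03]
t 19.85 tcp [0.5898 0.0669 0.1889] ydir -1.0 F [-8.44 -1.4   0.02] gap 0.0253 gf 15.0 q7 -0.48
```

Request:
drive_tool(
  rows=[
    [200,[-0.4,0,0.5],0],
    [200,[-0.7,0,1],0],
    [200,[-0.7,0,1],0],
    [200,[-0.7,0,1],0],
  ],
)

```text
time_s: 20.35
tool_pos: [0.5898, 0.0669, 0.1888]
tcp_rot: [-2.237, -2.201, 0.005]
wrist_force: [-10.2, -1.8, 4.6]
finger_gap: 0.025
gripper_force: 15.0
```

Run:
```python
from h import *
avg(4);st(); f=cam("scene"); cv2.imwrite("pics/s4.png",cv2.resize(f["color"][160:260,250:380,::-1],None,fx=6,fy=6,interpolation=cv2.INTER_CUBIC))
```

```text
avg pos [0.58979 0.06687 0.18882] F [-10.48  -1.78   3.92] sd [0.15 0.22 0.49] T [-0.28   2.115 -0.018]
t 20.55 tcp [0.5898 0.0669 0.1888] ydir -0.9 F [-10.17  -2.38   4.14] gap 0.0248 gf 15.0 q7 -0.48
```

View pics/s4.png

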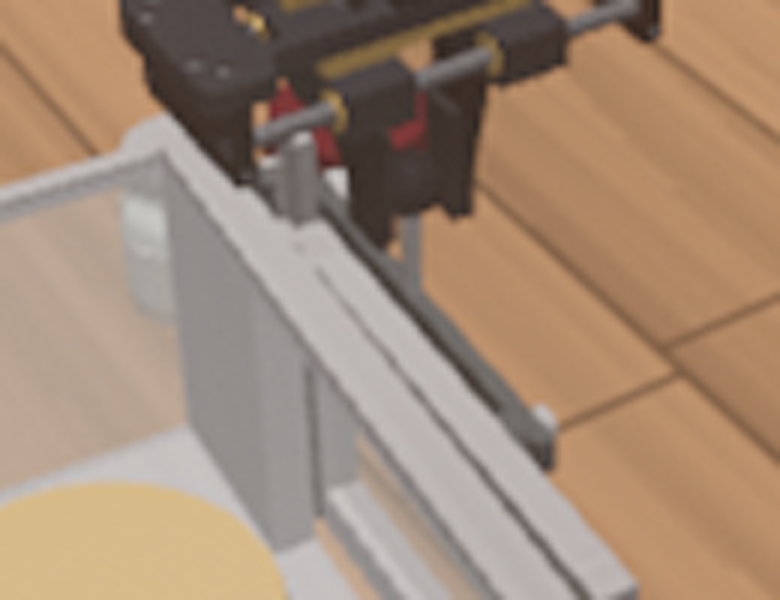

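The crop shows the bar down between the wall and the lip. The floor is felt at z 0.1888, just where the level bar was predicted. I ease off so the lip takes the seal load, then release.

Request:
drive_tool(
  rows=[
    [200,[0.2,-0.4,-0.3],0],
    [200,[0.3,-0.8,-0.6],0],
    [200,[0.3,-1.2,-0.6],0],
    [200,[0.3,-1.6,-0.6],0],
    [200,[0.3,-2,-0.6],0],
    [200,[0.3,-2.4,-0.6],0],
    [200,[0.3,-2.8,-0.6],0],
    [200,[0.3,-2.8,-0.6],0],
  ],
)

```text
time_s: 21.6
tool_pos: [0.5886, 0.067, 0.1889]
tcp_rot: [-2.239, -2.202, 0.0]
wrist_force: [-4.6, -0.6, -1.2]
finger_gap: 0.0246
gripper_force: 15.0
```

```bash
python3 -c "
from h import *
avg(4);st()"
```

```text
avg pos [0.58863 0.06709 0.18894] F [-5.21 -0.29 -1.33] sd [0.56 0.37 0.47] T [-0.072  1.077 -0.072]
t 21.8 tcp [0.5886 0.0671 0.1889] ydir -1.0 F [-5.53 -1.18 -0.91] gap 0.0243 gf 15.0 q7 -0.48
```

Request:
drive_tool(
  rows=[
    [200,[0,-0.5,0.2],0],
    [200,[0,-1,0.2],0],
    [200,[0,-1.2,0.2],0],
    [200,[0,-1.2,0.2],0],
  ],
)

```text
time_s: 22.3
tool_pos: [0.5886, 0.067, 0.189]
tcp_rot: [2.24, 2.203, 0.003]
wrist_force: [-1.9, 1.7, -2.9]
finger_gap: 0.0249
gripper_force: 15.0
```

```bash
python3 -c "
from h import *
avg(4);st()"
```

```text
avg pos [0.58858 0.06699 0.18896] F [-1.07  1.98 -3.1 ] sd [0.5  0.31 0.3 ] T [ 0.442  0.223 -0.047]
t 22.5 tcp [0.5886 0.067  0.189 ] ydir -0.9 F [-1.01  2.36 -4.17] gap 0.0247 gf 15.0 q7 -0.48
```

Request:
drive_tool(
  rows=[
    [200,[0,0,0.4],0],
    [200,[0,0,0.7],0],
    [170,[0,0,0.7],0],
    [150,[0,0,0.7],0],
    [120,[0,0,0.7],0],
    [100,[0,0,0.7],0],
    [100,[0,0,0.7],0],
    [100,[0,0,0.7],0],
  ],
)

```text
time_s: 23.5
tool_pos: [0.5881, 0.0663, 0.1881]
tcp_rot: [2.24, 2.202, -0.0]
wrist_force: [-0.0, -0.7, 0.0]
finger_gap: 0.0526
gripper_force: 0.0
```

```bash
python3 -c "
from h import *
avg(3);st()"
```

```text
avg pos [0.58809 0.06629 0.18815] F [-0.01 -0.37  0.31] sd [0.1  0.23 0.24] T [-0.013 -0.109 -0.004]
t 23.65 tcp [0.5881 0.0663 0.1882] ydir -1.0 F [ 0.25  0.18 -0.14] gap 0.0528 gf 0.0 q7 -0.48
```

Released with no force on the tool. I rise straight up, back away and check.

Request:
drive_tool(
  rows=[
    [100,[0,0,-10],0],
    [100,[0,0,-30],0],
    [100,[0,0,-60],0],
    [100,[0,0,-90],0],
    [100,[0,0,-120],0],
    [100,[0,-30,-130],0],
    [100,[0,-70,-130],0],
    [100,[0,-100,-130],0],
    [100,[0,-110,-130],0],
    [100,[0,-110,-130],0],
  ],
)

```text
time_s: 24.9
tool_pos: [0.4785, 0.0683, 0.3193]
tcp_rot: [2.239, 2.201, 0.002]
wrist_force: [0.1, -1.0, 0.1]
finger_gap: 0.0527
gripper_force: 0.0
```

Run:
```python
from h import *
st(); f=cam("scene"); W=pts(f); a=cv2.resize(f["color"][150:270,250:380,::-1],(650,600),interpolation=cv2.INTER_CUBIC); cv2.imwrite("pics/s5.png",a)
c=f["color"].max(2); m=((c<60)&(W[...,2]>.19)&(W[...,2]<.222)).astype(np.uint8); n,l,sta,ce=cv2.connectedComponentsWithStats(m)
for i in range(1,n):
    if sta[i,4]>15: print(sta[i],ce[i],np.nanmedian(W[l==i],0),np.nanmax(W[l==i][:,2]))
```

```text
t 24.9 tcp [0.4785 0.0683 0.3193] ydir -1.0 F [ 0.13 -1.01  0.08] gap 0.0527 gf 0.0 q7 -0.34
[627  72  13  11  91] [632.94505495  77.14285714] [-0.73598128  0.09978594  0.20540356] 0.22118509790604343
[470 121  25   8 123] [481.35772358 124.33333333] [0.03687438 0.05690092 0.21353011] 0.22189714122547186
```

View pics/s5.png

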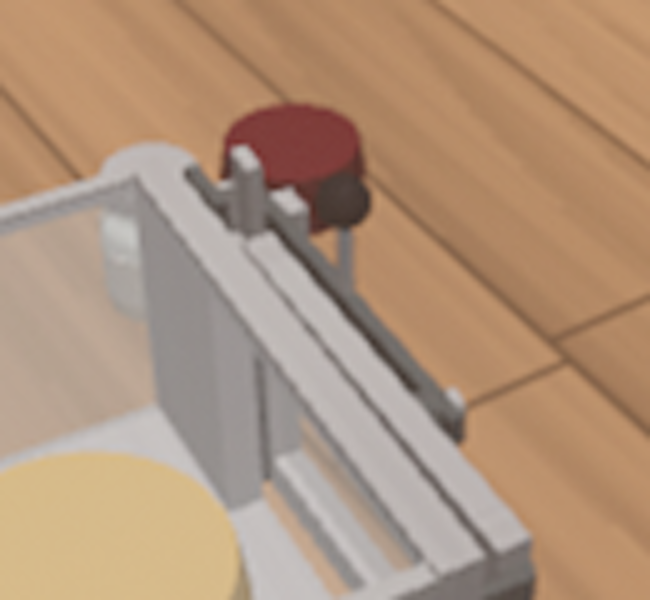

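The crop shows the gate shut, the knob at (343,200) free of the gripper, and the bar lying low between the wall (245,190) and the lip (290,205). The jar and small cheese look undisturbed.

```bash
python3 -c "
from h import *
print(job.sign_off())"
```

```text
the job is handed in; nothing more can be done
None
```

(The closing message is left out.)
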